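# Clear the pestle and lift the tube cassette out of its shaker dock

## Robot

A 6-joint arm with a two-finger parallel gripper is mounted at the origin on the work surface. World frame = base frame: x ahead of the robot, y to its left, z up, the work surface at z = 0. Lengths are in mm, angles in degrees, forces in N, time in s.
With the tool pointing down it reaches from about 300 to 850 mm from the base axis. Payload 4.2 kg.
Tool frame: the origin (TCP) lies on the centre line of the jaws, within the pads' length; the fingertips stand 8 mm ahead of it and the grasp point (between the pads) lies 11 mm behind it; z points along the fingers, y is the line along which they close (so a half turn about z gives the same grasp; the last joint's range is limited). The gripper opens to 91 mm and grips with 3 to 60 N. Pads are 32 mm wide; open, the fingers measure 118 mm over their backs; the gripper's body (76 mm by 178 mm) begins 60 mm behind the grasp point.
Start: joints at [74.542, 18.312, 89.639, -0, 72.044, -1.146], TCP at [142.147, 557.168, 221.976] pointing down, gripper open.
Joint ranges: [-177.97, 177.97], [-48.28, 115.42], [12.27, 149.76], [-77.06, 257.06], [2.81, 150.46], [-146.56, 146.56]. Speed limits (degrees/s): [147.25, 147.25, 180, 180, 180, 180].

## Interface

Orientations are given as [roll, pitch, yaw] about the fixed x, y, z axes, in that order (R = Rz(yaw) Ry(pitch) Rx(roll)).
In Python, from workcell import telemetry, eyes, ticket gives the robot as it stands. The module is installed in compiled form; this text tells all that it offers.
- The arm moves only by the shell command python3 -m crank 'ROWS' [OPENING] [FORCE]. ROWS is JSON, a list of rows, each an object of numbers: "dx", "dy", "dz": the shift along the world's x, y, z normalised to -1 to 1, where 1 is 80 cm; "yaw": the turn about the world's z normalised to -1 to 1, where 1 is 5 degrees. A call has 1 to 10 rows; each row shifts and turns the commanded pose from where the row before left it; what a row does not reach is not made up. A row lasts 1/8 s, in which the tool goes at most 62.5 mm and 10.7 degrees, less where a joint would pass 70% of its speed; a pose out of reach is approached as far as the arm can. A call with a number of a shift or a turn outside -1 to 1 is refused whole. A call with a gripper value outside its range is refused whole. OPENING is the opening, from 0 (shut) to 1 (fully open), set as the call begins (- or left out, the last holds). The fingers move at their own pace and stop on an object; FORCE is the grip in N (left out, the last holds). Time passes only in rows, so rows that do not move let the fingers close. It gives the time, the measured TCP pose, the force, the opening and the grip force at its end, in the units of the state.
- telemetry.state(): the state, without advancing time (a new reading comes with each control period).
- eyes.grab_frame(name): name is "scene" or "top" or "wrist"; returns the picture (480x640x3 uint8, red, green, blue); there is no depth.
- eyes.calibration(name): a dict with "camera_matrix" (3x3 intrinsics, pixels), "k1" (the pictures are not rectified: a ray, as slopes to the right and down, at radius r is drawn at 1 + k1 r^2 times it, then the intrinsics apply), "world_from_camera" (4x4, takes a point from camera to world coordinates). Camera axes: x right, y down, z forward; pixel columns grow to the right and rows downward; lengths in mm; the calibration is good to about 2 mm. A picture is of the moment at which its call begins: read the wrist's pose just before it. calibration takes no time and is no camera call; for the wrist camera it gives the pose at the moment of the call.
- ticket.job_done(): hands the job in; it is judged then, once.
The state is a dict: "time_s": time; "qpos": joint angles; "qvel": joint speeds; "effort": joint torques, N m; "ee_pos": TCP position; "ee_rot": TCP orientation; "force": force on the tool from outside, world axes, zero at the start; "torque": the same for the moment, N m; "gripper_width": finger opening in mm; "gripper_force": force on a finger pad.
Only numpy, scipy, OpenCV 4.12 (cv2) and the standard library are available. Lean on these libraries where they do the work, as an engineer would, in place of code of your own. Each camera call takes 0.05 s, during which the arm holds its last target. There are 200 camera calls.

## Task

A steel pestle has been left standing in the tube cassette in the bench shaker: take it out first and stand it in the white holder cup. Then pinch the cassette's two side catches together, lift the cassette with its two tubes level out of the dock, and finish still holding it by the pinched catches with its underside more than 10 cm above the bench, touching nothing else. Do not knock over the cup or disturb the tip box, the bottle or the timer.

Things in the scene. Friction and masses are not known exactly. Their poses are not given: they have to be found in the camera images.
- dock: White bench shaker fixed to the bench, 45 mm high. Origin on the bench under the centre of its pocket, which holds the cassette (floor 6 mm above the bench). Reaches -59 to +125 mm along its x (beyond +59 a console with a knob, 8 mm higher), +-45 mm along y. Grey lips amid the pocket's long sides (underside 38 mm up) reach over the catches' barbs and lock the cassette down.
- cassette: Blue tube cassette, 0.2 kg, 92 mm along its x, 62 mm high; 32 mm along y, 60 at its low end blocks. Origin: centre of its underside, z up. Starts in the dock, axes parallel to the dock's, 6 mm above the bench, 1 mm play. Wells 15 mm wide, 45 deep at x -20, 0, +20 mm. Locked: comes straight up only while both catches are pinched in, and is lifted by them.
- cassette_mid (a point): Centre of the cassette, 31 mm above its underside.
- catch_left (a joint): How far the catch on the cassette's +y side is pressed in towards the cassette, in m: 0 at rest, 0.006 at its stop; about 0.004 frees its barb from the lip. Spring: 2.4 N at rest, 6 N at the stop. The two catches squeezed together serve as the handle.
- catch_right (a joint): The same for the catch on the cassette's -y side.
- catch_left_pad (a point): Middle of the ribbed outer face of the catch on the cassette's +y side, 30 mm from its mid-plane at rest, 62 mm above its underside (68 mm above the bench in the dock). An upright grey plate 26 mm wide along x, 6 mm thick, top 76 mm above the underside: 37 mm stands above the dock's rim. Both plates measure 60 mm over all at rest, 48 pinched.
- catch_right_pad (a point): The same on the cassette's -y side.
- pestle_mid (a point): Steel pestle, 150 mm long, 0.06 kg: 12 mm rod with a thicker head, 16 mm across, over its top 36 mm. This point is half-way along it, 75 mm from either end; z axis towards the head. Starts upright in one of the cassette's three wells (varies), foot 23 mm above the bench, in the way of a gripper reaching for the catches.
- pestle_foot (a point): Centre of the lower end of the pestle.
- pestle: The pestle again; origin at its foot.
- cup: White round straight-sided holder cup, loose, 0.4 kg, 54 mm outside and 46 mm inside diameter, 90 mm high, inner floor 8 mm above its underside. Origin: centre of its underside, on the bench.
- cup_in (a point): Centre of the cup's inner floor.
- tube1_mid (a point): Clear tube with a white screw cap (13 mm body, 17 mm cap, 60 mm long, 14 g) standing in one of the other wells, half-way up; its cap stands above the well, its top 77 mm above the cassette's underside. It stays in the cassette.
- tube2_mid (a point): A second tube, exactly alike, in the remaining well.
- tip_box: Bystander: closed-sided pipette tip box, 85 by 122 by 53 mm. Origin under its centre.
- bottle: Bystander: clear bottle, 64 mm diameter, 130 mm high. Origin under its centre.
- timer: Bystander: flat white bench timer, 50 by 70 by 20 mm. Origin under its centre.
Not all that is in view belongs to the job. Of the things that look like the cassette, the middle-sized one is meant.

How it is judged:
By the outcome, as a careful person would: the job done as asked, in the order asked, and still so for the second after the job is handed in, while the arm keeps its last pose, push and grip.
It also fails if it takes over 56 s, if anything falls off the work surface, if the arm or the gripper's body presses on something with over 40 N, if the wrist force passes 120 N, or if a joint passes its speed limit or range.

## Working session

There is one attempt and no reset: what is moved stays moved. The work goes in short steps, Python scripts to look and compute and a shell command to move; the robot and the scene stay as the last step left them, time stands still between calls to the robot, and variables do not carry over. Pictures are saved under pics/ and viewed, at most 11 in all, crops included, and the job is handed in when it is done.

```bash
mkdir -p pics; cat > h.py <<'E'
import numpy as np, cv2, json
from workcell import telemetry, eyes, ticket
def grab(n,f):
    c=eyes.calibration(n); im=eyes.grab_frame(n); cv2.imwrite('pics/'+f+'.png',im[:,:,::-1])
    json.dump({k:np.asarray(v).tolist() for k,v in c.items()},open('pics/'+f+'.json','w')); return im
def cal(f): return {k:np.array(v) for k,v in json.load(open('pics/'+f+'.json')).items()}
def ray(f,uv):
    c=cal(f);K=c['camera_matrix'];d=(np.array(uv,float)-K[:2,2])/[K[0,0],K[1,1]]
    s=d.copy()
    for _ in range(20): s=d/(1+c['k1']*(s@s))
    T=c['world_from_camera'];return T[:3,3],T[:3,:3]@[s[0],s[1],1]
def onz(f,uv,z):
    o,d=ray(f,uv);return (o+d*(z-o[2])/d[2]).round(1)
def tri(f1,uv1,f2,uv2):
    o1,d1=ray(f1,uv1);o2,d2=ray(f2,uv2)
    t=np.linalg.lstsq(np.c_[d1,-d2],o2-o1,rcond=None)[0]
    a=o1+t[0]*d1;b=o2+t[1]*d2;return ((a+b)/2).round(1),np.linalg.norm(a-b).round(1)
def proj(f,p):
    c=cal(f);q=np.linalg.inv(c['world_from_camera'])@np.r_[p,1];s=q[:2]/q[2];s=s*(1+c['k1']*(s@s))
    K=c['camera_matrix'];return (s*[K[0,0],K[1,1]]+K[:2,2]).round(1)
E
python3 - <<'E'
from h import *
for n in('scene','top'): grab(n,n+'0'); print(cal(n+'0')['world_from_camera'].round(2).tolist())
print(telemetry.state())
E
```

```text
[[0.74, 0.53, -0.42, 910.76], [0.68, -0.59, 0.45, -414.5], [-0.01, -0.61, -0.79, 816.19], [0.0, 0.0, 0.0, 1.0]]
[[-0.03, -1.0, 0.06, 435.1], [-1.0, 0.03, -0.0, -9.69], [0.0, -0.06, -1.0, 1557.26], [0.0, 0.0, 0.0, 1.0]]
{'time_s': 0.1, 'qpos': array([ 7.45423944e+01,  1.83492655e+01,  8.96977883e+01,  5.22534958e-04,
        7.20452895e+01, -1.14472444e+00]), 'qvel': array([ 0.18520404, -0.07673521, -0.16786108,  0.02433356,  0.01736224,
        0.02095509]), 'effort': array([ 4.13406324e-04, -4.13334489e+01, -2.32509631e+01,  7.28436559e-02,
        4.20854765e-02, -7.57022553e-05]), 'ee_pos': array([142.0195984 , 556.74002355, 221.20247677]), 'ee_rot': array([-1.79907685e+02, -2.34155203e-03,  1.65686955e+02]), 'force': array([-0.69219522, -0.17369121,  0.20481738]), 'torque': array([-0.01572558,  0.00549205, -0.01976993]), 'gripper_force': 0.0, 'gripper_width': 91.27036389757689}
```

View pics/scene0.png

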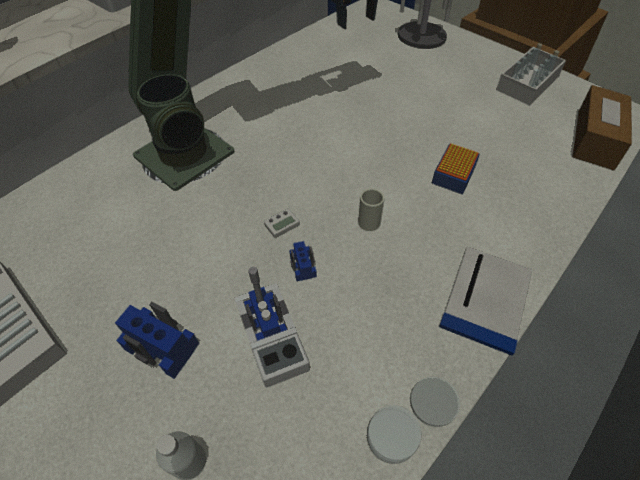

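View pics/top0.png

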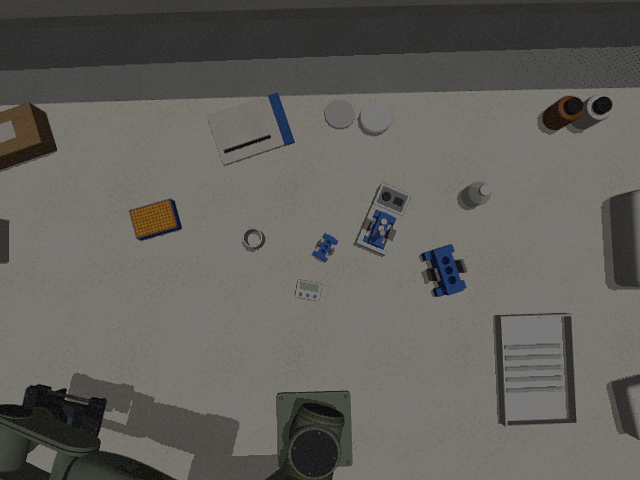

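The scene picture shows the dock, with the middle-sized cassette, at about (270,330). The pestle head is at (254,270), the cup rim at (371,196) and a bottle at (182,455). In the top picture the dock is at (382,218), the cup at (254,240), the timer at (308,290) and the tip box at (155,219). I'll zoom in on both.

```bash
python3 - <<'E'
from h import *
a=cv2.imread('pics/scene0.png')[245:395,220:320];b=cv2.imread('pics/top0.png')[175:265,340:420]
a=cv2.resize(a,None,fx=4,fy=4,interpolation=2);b=cv2.resize(b,None,fx=5,fy=5,interpolation=2)
o=np.zeros((600,800,3),np.uint8);o[:600,:400]=a;o[:450,400:]=b;cv2.imwrite('pics/z0.png',o)
print('cup',onz('top0',(254,240),90),onz('scene0',(371,196),90),tri('top0',(254,239),'scene0',(371,196)))
print('dock corners',[onz('top0',p,z) for p,z in(((379,184),53),((411,194),53),((357,247),45),((386,256),45))])
print('pestle',tri('top0',(374,243),'scene0',(254,270)))
E
```

```text
cup [525.  145.5  90. ] [531.9 150.5  90. ] (array([530.1, 147.5,  90.7]), np.float64(6.5))
dock corners [array([ 672.3, -199.6,   53. ]), array([ 641.9, -287.1,   53. ]), array([ 500.1, -133.4,   45. ]), array([ 472.9, -212.5,   45. ])]
pestle (array([ 506.2, -170.8,  126.4]), np.float64(1.7))
```

View pics/z0.png

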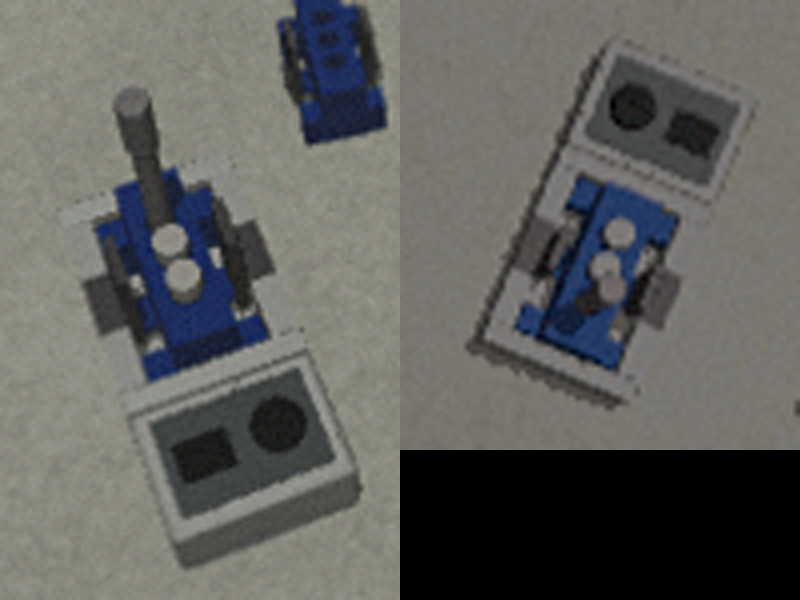

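The zoom shows the pestle in the well away from the console (local x = -20), with its head at top px (382,233) and scene px (253,270). The caps are at top px (384,221) and (381,228).

```bash
python3 - <<'E'
from h import *
t=lambda x,y:(340+(x-400)/5,175+y/5)
s=lambda x,y:(220+x/4,245+y/4)
print('pestle head',tri('top0',t(610,287),'scene0',s(132,98)),onz('top0',t(610,287),173),onz('scene0',s(132,98),173))
print('caps top',onz('top0',t(620,232),83),onz('top0',t(605,264),83),'scene',onz('scene0',s(184,272),83),onz('scene0',s(169,238),83))
for n,z,a,b in(('far1',53,t(612,40),s(357,470)),('far2',53,t(752,98),s(182,543)),('near1',45,t(478,335),s(232,165)),('near2',45,t(630,388),s(62,213))):
    print(n,onz('top0',a,z),onz('scene0',b,z))
E
```

```text
pestle head (array([ 530.3, -187. ,  171. ]), np.float64(1.7)) [ 529.7 -187.4  173. ] [ 532.  -187.1  173. ]
caps top [ 565.4 -205.5   83. ] [ 548.3 -196.7   83. ] scene [ 568.6 -203.9   83. ] [ 550.3 -196.4   83. ]
far1 [ 674.8 -209.1   53. ] [ 684.7 -211.3   53. ]
far2 [ 640.3 -285.3   53. ] [ 651.4 -287.8   53. ]
near1 [ 514. -130.   45.] [ 524.5 -134.8   45. ]
near2 [ 482.3 -212.8   45. ] [ 481.8 -211.8   45. ]
```

```bash
R='{"dx":0.035,"dy":-0.066,"dz":0.006,"yaw":-0.21}'; python3 -m crank '[{"dx":0.035,"dy":-0.066,"dz":0.006,"yaw":-0.21},{"dx":0.035,"dy":-0.066,"dz":0.006,"yaw":-0.21},{"dx":0.035,"dy":-0.066,"dz":0.006,"yaw":-0.21},{"dx":0.035,"dy":-0.066,"dz":0.006,"yaw":-0.21},{"dx":0.035,"dy":-0.066,"dz":0.006,"yaw":-0.21},{"dx":0.035,"dy":-0.066,"dz":0.006,"yaw":-0.21},{"dx":0.035,"dy":-0.066,"dz":0.006,"yaw":-0.21},{"dx":0.035,"dy":-0.066,"dz":0.006,"yaw":-0.21},{"dx":0.035,"dy":-0.066,"dz":0.006,"yaw":-0.21},{"dx":0.035,"dy":-0.066,"dz":0.006,"yaw":-0.21}]' && python3 -m crank '[{"dx":0.034,"dy":-0.0675},{"dx":0.034,"dy":-0.0675},{"dx":0.034,"dy":-0.0675},{"dx":0.034,"dy":-0.0675},{},{}]'
python3 - <<'E'
from h import *
print(telemetry.state()['ee_pos'],telemetry.state()['ee_rot']);grab('wrist','w1');c=cal('w1');print(c['world_from_camera'].round(2).tolist())
print([proj('w1',p) for p in((531,-187,173),(549,-196,83),(566,-204,83),telemetry.state()['ee_pos'])])
E
```

```text
time_s: 1.35
ee_pos: [422.6, 27.3, 270.0]
ee_rot: [180.0, 0.0, 155.1]
force: [1.2, 1.1, -0.1]
gripper_width: 90.8
gripper_force: 0.0
[422.55432683  27.28879987 270.03984384] [1.79972210e+02 3.27851197e-04 1.55132693e+02]
[[0.42, 0.88, 0.24, 355.55], [0.91, -0.41, -0.11, 58.07], [0.0, 0.26, -0.97, 433.59], [0.0, 0.0, 0.0, 1.0]]
[array([141.5, 469.8]), array([181.6, 415.2]), array([183.1, 430.1]), array([313.2, 319.4])]validation failed for argument at $[0]...
```

View pics/w1.png

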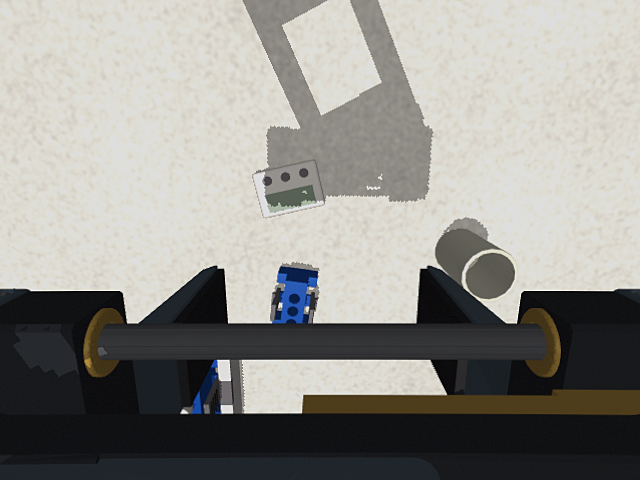

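The wrist view shows the cup rim centre at about (489,274) and the bar across row 340. The second call was refused, so I'll write all keys from now on.

```bash
python3 -m crank '[{"dx":0.034,"dy":-0.0675,"dz":0,"yaw":0},{"dx":0.034,"dy":-0.0675,"dz":0,"yaw":0},{"dx":0.034,"dy":-0.0675,"dz":0,"yaw":0},{"dx":0.034,"dy":-0.0675,"dz":0,"yaw":0},{"dx":0,"dy":0,"dz":0,"yaw":0},{"dx":0,"dy":0,"dz":0,"yaw":0}]'
python3 - <<'E'
from h import *
print('cup rim from w1',onz('w1',(489,274),90))
print(telemetry.state()['ee_pos'],telemetry.state()['ee_rot']);grab('wrist','w2')
print([proj('w2',p) for p in((531,-187,173),(549,-196,83),(566,-204,83),telemetry.state()['ee_pos'])])
E
```

```text
time_s: 2.15
ee_pos: [530.4, -186.2, 269.3]
ee_rot: [180.0, -0.1, 155.2]
force: [0.8, 0.3, -0.4]
gripper_width: 91.2
gripper_force: 0.0
cup rim from w1 [531.7 150.7  90. ]
[ 530.35678774 -186.1667291   269.28138966] [ 1.79973662e+02 -1.25362629e-01  1.55170894e+02]
[array([321. , 251.8]), array([320.4, 246.1]), array([320.3, 265. ]), array([322.8, 307.1])]
```

View pics/w2.png

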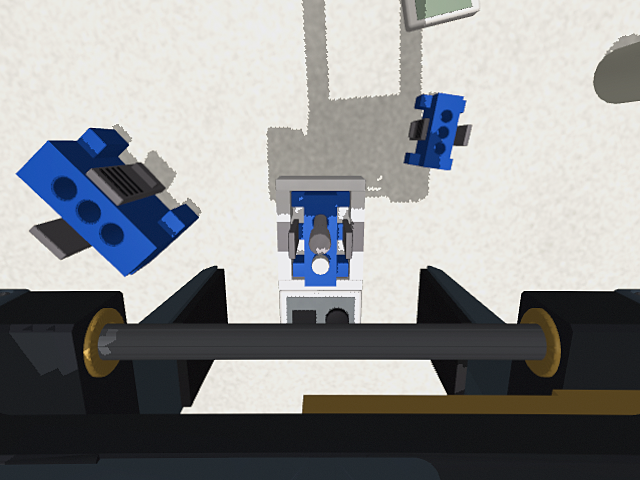

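The wrist view shows the pestle head's top at about (321,248) against a predicted (321,252), and the dock edges square to the picture. The pose is good, so I'll descend and grip the head.

```bash
python3 -m crank '[{"dx":0,"dy":0,"dz":-0.052,"yaw":0},{"dx":0,"dy":0,"dz":-0.052,"yaw":0},{"dx":0,"dy":0,"dz":-0.052,"yaw":0},{"dx":0,"dy":0,"dz":0,"yaw":0}]' && python3 -m crank '[{"dx":0,"dy":0,"dz":0,"yaw":0},{"dx":0,"dy":0,"dz":0,"yaw":0},{"dx":0,"dy":0,"dz":0,"yaw":0},{"dx":0,"dy":0,"dz":0,"yaw":0},{"dx":0,"dy":0,"dz":0,"yaw":0},{"dx":0,"dy":0,"dz":0,"yaw":0},{"dx":0,"dy":0,"dz":0,"yaw":0},{"dx":0,"dy":0,"dz":0,"yaw":0}]' 0 25
```

```text
time_s: 2.7
ee_pos: [528.4, -184.5, 143.0]
ee_rot: [-180.0, -0.4, 155.3]
force: [0.1, 0.1, -0.0]
gripper_width: 91.4
gripper_force: 0.0
time_s: 3.7
ee_pos: [530.9, -186.9, 145.1]
ee_rot: [-180.0, -0.0, 155.2]
force: [-0.2, -0.1, 0.3]
gripper_width: 15.6
gripper_force: 25.0
```

```bash
python3 -m crank '[{"dx":0,"dy":0,"dz":0.015,"yaw":0},{"dx":0,"dy":0,"dz":0.02,"yaw":0},{"dx":0,"dy":0,"dz":0.025,"yaw":0},{"dx":0,"dy":0,"dz":0.025,"yaw":0},{"dx":0,"dy":0,"dz":0.03,"yaw":0},{"dx":0,"dy":0,"dz":0.03,"yaw":0}]' && python3 -m crank '[{"dx":0,"dy":0.03,"dz":0,"yaw":0},{"dx":0,"dy":0.05,"dz":0,"yaw":0},{"dx":0,"dy":0.055,"dz":0,"yaw":0},{"dx":0,"dy":0.055,"dz":0,"yaw":0},{"dx":0,"dy":0.055,"dz":0,"yaw":0},{"dx":0,"dy":0.055,"dz":0,"yaw":0},{"dx":0,"dy":0.05,"dz":0,"yaw":0},{"dx":0,"dy":0.025,"dz":0,"yaw":0},{"dx":0,"dy":0,"dz":0,"yaw":0},{"dx":0,"dy":0,"dz":0,"yaw":0}]'
python3 - <<'E'
from h import *
print(telemetry.state()['ee_pos']);
for n in('wrist','scene','top'): grab(n,n[0]+'3')
def z(f,x,y,w,s): return cv2.resize(cv2.imread(f'pics/{f}.png')[y:y+int(300/s*(2 if s==2 else 1)) if 0 else y+300//s,x:x+w//s],None,fx=s,fy=s,interpolation=2)
a=z('s3',330,120,400,4);b=z('t3',200,200,400,4);c=cv2.resize(cv2.imread('pics/w3.png'),(400,300))
a2=z('s3',220,250,400,4)
cv2.imwrite('pics/z3.png',np.vstack([np.hstack([a,b]),np.hstack([c,a2])]))
E
```

```text
time_s: 4.45
ee_pos: [531.0, -186.8, 263.3]
ee_rot: [180.0, 0.1, 155.2]
force: [-0.5, 1.6, -0.4]
gripper_width: 15.6
gripper_force: 25.0
time_s: 5.7
ee_pos: [531.0, 112.0, 261.4]
ee_rot: [-180.0, 0.0, 155.1]
force: [0.3, -0.9, -1.3]
gripper_width: 15.4
gripper_force: 25.0
[531.00849196 112.01996493 261.38931747]
```

View pics/z3.png

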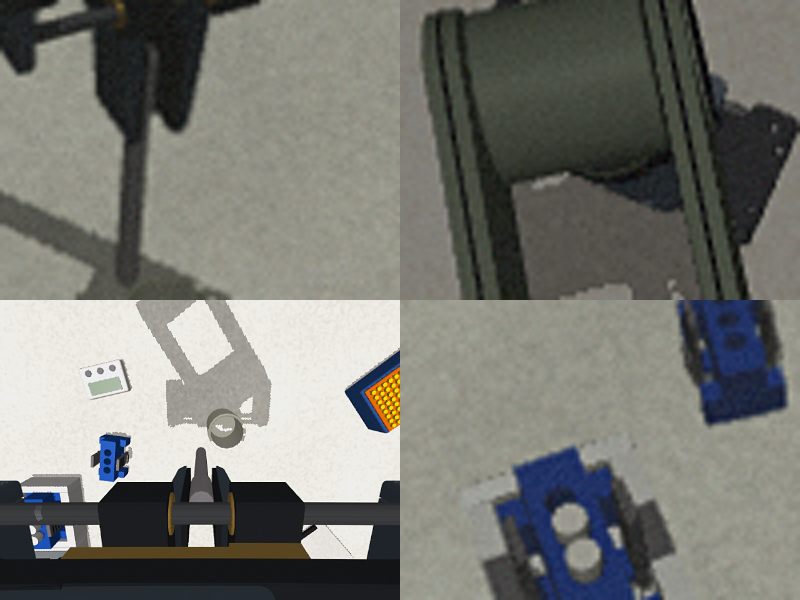

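The pestle hangs upright in the jaws with its foot at scene px (361.5,190). The cup rim in the wrist view is near (360,205). The cassette is still seated with both tubes.

```bash
python3 - <<'E'
from h import *
im=cv2.imread('pics/w3.png')[150:260,310:410];g=cv2.resize(im,None,fx=5,fy=5,interpolation=2);cv2.imwrite('pics/z4.png',g)
print('foot',onz('s3',(361.5,190.2),141),'expect z',23+261.4-145.1)
print('predict rim',proj('w3',(531.5,150,90)), 'pestle foot',proj('w3',(531,112,139)))
E
```

```text
foot [533.5 110.4 141. ] expect z 139.29999999999998
predict rim [361.2 209.9] pestle foot [321.8 240.9]
```

View pics/z4.png

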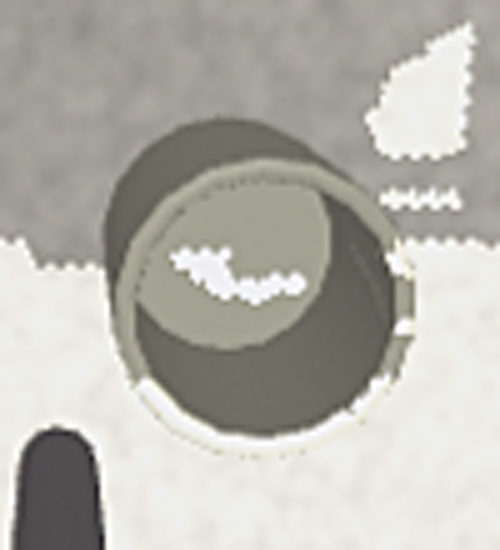

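The crop shows the cup rim centre at px (363,211), which puts the cup at about (533,151). I'll move over it and lower.

```bash
python3 -m crank '[{"dx":0.0025,"dy":0.024,"dz":0,"yaw":0},{"dx":0,"dy":0.025,"dz":0,"yaw":0},{"dx":0,"dy":0,"dz":0,"yaw":0},{"dx":0,"dy":0,"dz":-0.03,"yaw":0},{"dx":0,"dy":0,"dz":-0.03,"yaw":0},{"dx":0,"dy":0,"dz":-0.03,"yaw":0},{"dx":0,"dy":0,"dz":-0.03,"yaw":0},{"dx":0,"dy":0,"dz":-0.025,"yaw":0},{"dx":0,"dy":0,"dz":-0.0125,"yaw":0},{"dx":0,"dy":0,"dz":0,"yaw":0}]' && python3 -m crank '[{"dx":0,"dy":0,"dz":-0.002,"yaw":0},{"dx":0,"dy":0,"dz":0,"yaw":0},{"dx":0,"dy":0,"dz":0,"yaw":0}]'
```

```text
time_s: 7.1
ee_pos: [532.7, 152.4, 134.8]
ee_rot: [-180.0, -0.0, 155.2]
force: [-0.5, -0.5, -1.6]
gripper_width: 15.1
gripper_force: 25.0
time_s: 7.48
ee_pos: [533.2, 152.4, 134.1]
ee_rot: [180.0, 0.0, 155.2]
force: [-0.2, -0.4, -0.6]
gripper_width: 15.4
gripper_force: 25.0
```

```bash
python3 -m crank '[{"dx":0,"dy":0,"dz":-0.003,"yaw":0},{"dx":0,"dy":0,"dz":0,"yaw":0},{"dx":0,"dy":0,"dz":0,"yaw":0}]'; python3 -m crank '[{"dx":0,"dy":0,"dz":-0.0015,"yaw":0},{"dx":0,"dy":0,"dz":0,"yaw":0},{"dx":0,"dy":0,"dz":0,"yaw":0}]'
python3 - <<'E'
from h import *
grab('wrist','w5');cv2.imwrite('pics/z5.png',cv2.imread('pics/w5.png')[0:330])
E
```

```text
time_s: 7.85
ee_pos: [532.9, 152.4, 131.1]
ee_rot: [180.0, -0.0, 155.2]
force: [0.4, 0.4, -0.7]
gripper_width: 15.3
gripper_force: 25.0
time_s: 8.22
ee_pos: [533.1, 152.4, 130.1]
ee_rot: [180.0, 0.0, 155.2]
force: [-0.4, -0.2, 0.3]
gripper_width: 15.6
gripper_force: 25.0
```

View pics/z5.png

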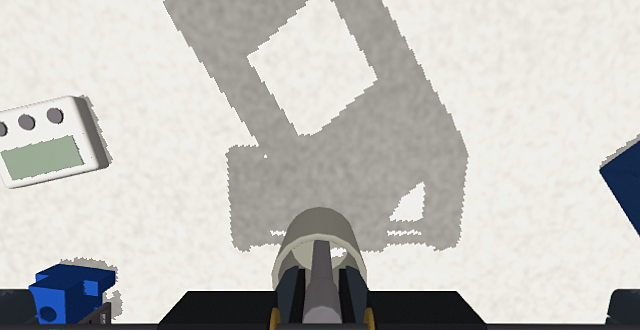

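The pestle is inside the cup, centred at px (320,265). I'll release and rise.

```bash
python3 -m crank '[{"dx":0,"dy":0,"dz":0,"yaw":0},{"dx":0,"dy":0,"dz":0,"yaw":0},{"dx":0,"dy":0,"dz":0,"yaw":0},{"dx":0,"dy":0,"dz":0,"yaw":0},{"dx":0,"dy":0,"dz":0.02,"yaw":0},{"dx":0,"dy":0,"dz":0.04,"yaw":0},{"dx":0,"dy":0,"dz":0.06,"yaw":0},{"dx":0,"dy":0,"dz":0.05,"yaw":0}]' 1 && python3 -m crank '[{"dx":0.002,"dy":-0.04,"dz":0,"yaw":0},{"dx":0.002,"dy":-0.06,"dz":0,"yaw":0},{"dx":0.002,"dy":-0.07,"dz":0,"yaw":0},{"dx":0.002,"dy":-0.07,"dz":0,"yaw":0},{"dx":0.002,"dy":-0.07,"dz":0,"yaw":0},{"dx":0.002,"dy":-0.06,"dz":-0.02,"yaw":0},{"dx":0.002,"dy":-0.04,"dz":-0.03,"yaw":0},{"dx":0.002,"dy":-0.025,"dz":-0.03,"yaw":0},{"dx":0,"dy":0,"dz":0,"yaw":0},{"dx":0,"dy":0,"dz":0,"yaw":0}]'
python3 - <<'E'
from h import *
print(telemetry.state()['ee_pos'],telemetry.state()['ee_rot'])
for n in('wrist','scene'): grab(n,n[0]+'6')
w=cv2.resize(cv2.imread('pics/w6.png')[100:330,220:420],None,fx=2.5,fy=2.5);s=cv2.resize(cv2.imread('pics/s6.png')[130:250,330:430],None,fx=3,fy=3)
o=np.zeros((575,800,3),np.uint8);o[:,:500]=w;o[:360,500:]=s;cv2.imwrite('pics/z6.png',o)
E
```

```text
time_s: 9.28
ee_pos: [533.2, 152.4, 269.1]
ee_rot: [179.9, 0.1, 155.2]
force: [0.4, 0.4, -0.0]
gripper_width: 90.5
gripper_force: 0.0
time_s: 10.52
ee_pos: [546.3, -195.2, 203.5]
ee_rot: [180.0, 0.1, 155.2]
force: [0.4, 0.6, -0.6]
gripper_width: 91.1
gripper_force: 0.0
[ 546.31924334 -195.16461724  203.48727075] [1.79959086e+02 1.04969688e-01 1.55200868e+02]
```

View pics/z6.png

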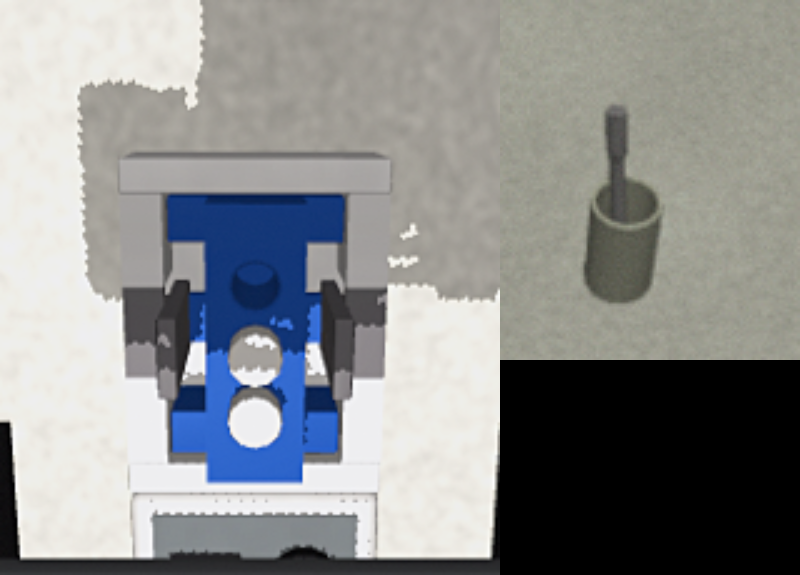

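The pestle stands in the cup. In the wrist view the caps are at px (322,243) and (322,268), the empty well at (322,214), and the catches lie symmetric about column 322.

```bash
python3 - <<'E'
from h import *
a=onz('w6',(322,243.2),83);b=onz('w6',(322,268),83);w=onz('w6',(322,214),68);print(a,b,w,b-a)
# dock back edge rim ends, z45
p=onz('w6',(220+119/2.5,100+192/2.5),45);q=onz('w6',(220+391/2.5,100+192/2.5),45);print(p,q,np.linalg.norm(p-q),np.degrees(np.arctan2(*(q-p)[1::-1])))
c=telemetry.state()['ee_pos'];R=np.radians(-25);ex=np.array([np.cos(R),np.sin(R)]);ey=np.array([-ex[1],ex[0]])
for v in(a,b,w): print((v-c)[:2]@ex,(v-c)[:2]@ey)
E
```

```text
[ 547.8 -195.5   83. ] [ 565.9 -203.9   83. ] [ 529.8 -187.1   68. ] [18.1 -8.4  0. ]
[ 486.5 -216.7   45. ] [ 524.3 -134.9   45. ] 90.11148650421873 65.1982143643338
1.4810121813890835 -0.0019530875004126758
21.435176525374345 0.03445203889839199
-18.38252138389249 0.003903612274862134
```

```bash
python3 -m crank '[{"dx":0.0018,"dy":-0.0008,"dz":-0.04,"yaw":0.04},{"dx":0,"dy":0,"dz":-0.05,"yaw":0},{"dx":0,"dy":0,"dz":-0.045,"yaw":0},{"dx":0,"dy":0,"dz":-0.028,"yaw":0},{"dx":0,"dy":0,"dz":-0.02,"yaw":0},{"dx":0,"dy":0,"dz":0,"yaw":0},{"dx":0,"dy":0,"dz":0,"yaw":0},{"dx":0,"dy":0,"dz":0,"yaw":0}]'; python3 -m crank '[{"dx":0,"dy":0,"dz":0,"yaw":0},{"dx":0,"dy":0,"dz":0,"yaw":0},{"dx":0,"dy":0,"dz":0,"yaw":0},{"dx":0,"dy":0,"dz":0,"yaw":0},{"dx":0,"dy":0,"dz":0,"yaw":0},{"dx":0,"dy":0,"dz":0,"yaw":0},{"dx":0,"dy":0,"dz":0,"yaw":0},{"dx":0,"dy":0,"dz":0,"yaw":0}]' 0 30
```

```text
time_s: 11.62
ee_pos: [547.9, -196.5, 56.7]
ee_rot: [180.0, 0.1, 155.4]
force: [0.5, 0.1, 0.3]
gripper_width: 90.7
gripper_force: 0.0
time_s: 12.62
ee_pos: [547.4, -196.1, 56.2]
ee_rot: [180.0, 0.0, 155.4]
force: [-0.1, 0.7, 5.0]
gripper_width: 45.4
gripper_force: 30.0
```

```bash
python3 -m crank '[{"dx":0,"dy":0,"dz":0.004,"yaw":0},{"dx":0,"dy":0,"dz":0.006,"yaw":0},{"dx":0,"dy":0,"dz":0.01,"yaw":0},{"dx":0,"dy":0,"dz":0,"yaw":0},{"dx":0,"dy":0,"dz":0,"yaw":0}]'
```

```text
time_s: 13.25
ee_pos: [547.1, -196.3, 71.6]
ee_rot: [180.0, -0.0, 155.4]
force: [-0.2, -0.1, -2.6]
gripper_width: 45.3
gripper_force: 30.0
```

```bash
python3 - <<'E'
from h import *
for n in('wrist','scene'): grab(n,n[0]+'7')
w=cv2.resize(cv2.imread('pics/w7.png')[100:330,220:420],None,fx=2,fy=2);s=cv2.resize(cv2.imread('pics/s7.png')[220:400,200:330],None,fx=3,fy=3)
o=np.zeros((540,790,3),np.uint8);o[:460,:400]=w;o[:,400:]=s;cv2.imwrite('pics/z7.png',o)
E
```

```text
(no output)
```

View pics/z7.png

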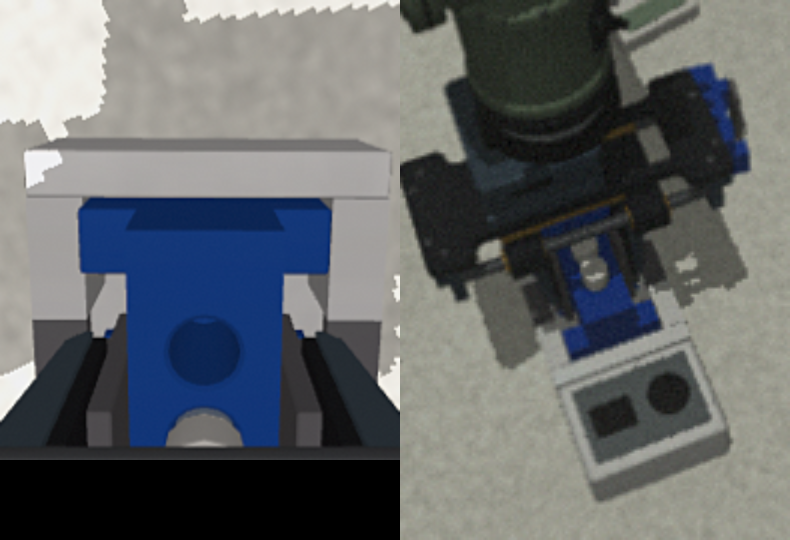

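The cassette is rising level and square in the jaws with both tubes, and the tool carries its full weight (-2.6 N). I'll lift on.

```bash
python3 -m crank '[{"dx":0,"dy":0,"dz":0.01,"yaw":0},{"dx":0,"dy":0,"dz":0.02,"yaw":0},{"dx":0,"dy":0,"dz":0.025,"yaw":0},{"dx":0,"dy":0,"dz":0.03,"yaw":0},{"dx":0,"dy":0,"dz":0.03,"yaw":0},{"dx":0,"dy":0,"dz":0.025,"yaw":0},{"dx":0,"dy":0,"dz":0.02,"yaw":0},{"dx":0,"dy":0,"dz":0.01,"yaw":0},{"dx":0,"dy":0,"dz":0,"yaw":0},{"dx":0,"dy":0,"dz":0,"yaw":0}]'
python3 -m crank '[{"dx":0,"dy":0,"dz":0,"yaw":0},{"dx":0,"dy":0,"dz":0,"yaw":0},{"dx":0,"dy":0,"dz":0,"yaw":0},{"dx":0,"dy":0,"dz":0,"yaw":0}]'
python3 - <<'E'
from h import *
grab('wrist','w8');grab('scene','s8')
w=cv2.resize(cv2.imread('pics/w8.png')[100:330,220:420],None,fx=2,fy=2);s=cv2.resize(cv2.imread('pics/s8.png')[130:390,200:400],None,fx=2,fy=2)
o=np.zeros((520,800,3),np.uint8);o[:460,:400]=w;o[:,400:]=s;cv2.imwrite('pics/z8.png',o)
E
```

```text
time_s: 14.6
ee_pos: [546.7, -196.1, 206.7]
ee_rot: [-180.0, -0.1, 155.4]
force: [0.5, 0.5, -3.6]
gripper_width: 45.3
gripper_force: 30.0
time_s: 15.1
ee_pos: [547.2, -196.3, 207.5]
ee_rot: [180.0, -0.0, 155.4]
force: [-0.5, 0.5, -2.9]
gripper_width: 44.9
gripper_force: 30.0
```

View pics/z8.png

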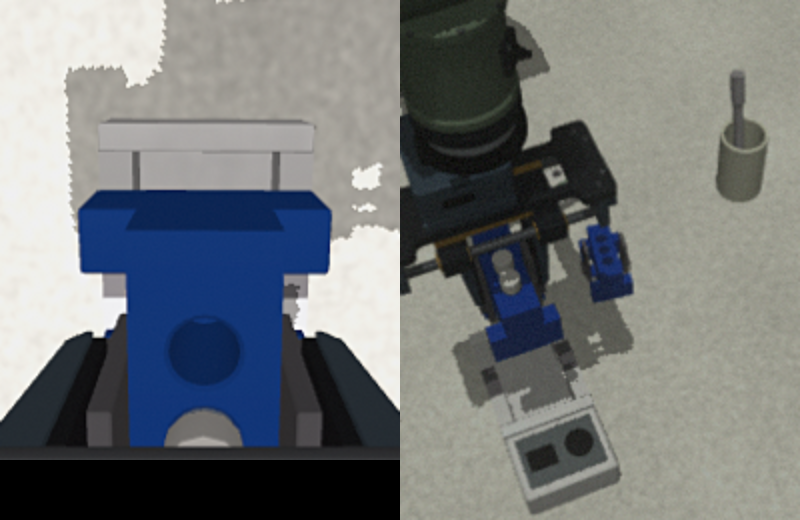

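The cassette hangs level and unmoved in the jaws, at the same wrist pixels as before. Its underside is about 157 mm up with both tubes in, and the pestle stands in the cup. Handing in.

```bash
python3 -c "
from workcell import ticket; print(ticket.job_done())"
```

```text
the job is handed in; nothing more can be done
None
```

The job is handed in at about 15 s of the 56 s allowed: the pestle stands in the white cup, and the cassette is held level by its pinched catches with both tubes in, its underside about 157 mm above the bench; I saw no sign of anything else being touched.

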